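Close up the jar rack and lock its sliding stop

ROBOT

A 7-joint arm with a two-finger parallel gripper is mounted at the origin on the work surface. World frame = base frame: x ahead of the robot, y to its left, z up, the work surface at z = 0. Lengths are in m, angles in rad, forces in N, time in s.
With the tool pointing down it reaches from about 0.425 to 0.875 m from the base axis. Payload 4.7 kg.
Tool frame: the origin (TCP) lies midway between the tips of the shut fingers; the grasp point (between the pads) lies 19 mm behind it; z points along the fingers, y is the line along which they close (so a half turn about z gives the same grasp; the last joint's range is limited). The gripper opens to 87 mm and grips with 3 to 60 N. Pads are 19 mm wide; open, the fingers measure 117 mm over their backs; the gripper's body (75 mm by 190 mm) begins 51 mm behind the grasp point.
Start: joints at [-1.221, 0.321, -0.07, 1.45, 0.023, 1.371, -0.057], TCP at [0.214, 0.614, 0.223] pointing down, gripper open.
Joint ranges: [-2.86, 2.86], [-0.3, 2.09], [-1.38, 1.24], [0.06, 2.45], [-1.56, 4.7], [0.09, 2.05], [-2.69, 2.69]. Speed limits (rad/s): [2.57, 2.57, 3.14, 3.14, 3.14, 3.14, 3.14].

INTERFACE

Orientations are given as [roll, pitch, yaw] about the fixed x, y, z axes, in that order (R = Rz(yaw) Ry(pitch) Rx(roll)).
In Python, from rig import get_state, capture, calibration, sign_off gives the robot as it stands.
- The arm moves only by the tool carry_out, never from a script. Its arguments are lists of equal length, an entry for each row: "xyz": the shift along the world's x, y, z in units of 40 mm (1.0 is 40 mm), a list of three; "dr": the turn, a rotation vector about the world's x, y, z in units of 6 degrees (1.0 is 6 degrees), a list of three. A call has 1 to 20 rows; each row is the pose to reach, as a shift and turn from the pose commanded when the call began; what a row does not reach only later rows make up. A row lasts 1/12 s, in which the tool goes at most 41.7 mm and 7.16 degrees, less where a joint would pass 70% of its speed; a pose out of reach is approached as far as the arm can. A call with a gripper value outside its range is refused whole. "grip" is the finger opening in mm, from 0 to 87, set as the call begins (left out, the last holds). The fingers move at their own pace and stop on an object; "force" is the grip in N (left out, the last holds). Time passes only in rows, so rows that repeat a pose let the fingers close. It gives the time, the measured TCP pose, the force, the opening and the grip force at its end, in the units of the state.
- get_state(): the state, without advancing time (a new reading comes with each control period).
- capture(name): name is "side" or "top"; returns the picture (480x640x3 uint8, red, green, blue); there is no depth.
- calibration(name): a dict with "mtx" (3x3 intrinsics, pixels), "extrinsics" (4x4, takes a point from world to camera coordinates). Camera axes: x right, y down, z forward; pixel columns grow to the right and rows downward; lengths in m; the calibration is good to about 2 mm. A picture is of the moment at which its call begins. calibration takes no time and is no camera call.
- sign_off(): hands the job in; it is judged then, once.
The state is a dict: "time_s": time; "joints": joint angles; "joint_vel": joint speeds; "joint_efforts": joint torques, N m; "ee_pos": TCP position; "orientation": TCP orientation; "contact_force": force on the tool from outside, world axes, zero at the start; "moment": the same for the moment, N m; "finger_gap": finger opening in m; "finger_force": force on a finger pad.
Only numpy, scipy, OpenCV 4.12 (cv2) and the standard library are available. Lean on these libraries where they do the work, as an engineer would, in place of code of your own. Each camera call takes 0.05 s, during which the arm holds its last target. There are 200 camera calls.

TASK

The seasoning jars stand loosely in their rack and its sliding stop is unclamped: slide the stop along the rail until it has pushed the jars together into one tight row against the wooden end, all still standing, then turn the red wing knob clockwise until it is firmly tight, so that the stop is locked there. Leave the bowl, the mug and the spatula where they are.

Things in the scene. Friction and masses are not known exactly. Their poses are not given: they have to be found in the camera images.
- rack: Jar rack fixed to the counter, 440 mm long along its y; origin on the counter, mid lane. A rail (30 mm square, at x = -56 mm, robot's side) and a thin fence 30 mm high bound the lane (x -41 to +39 mm), where three jars stand on the counter. A fixed wooden end plate, 75 mm high, closes it: inner face at y = -200 mm. The sliding stop is on the jars' +y side.
- stop_face (a point): Middle of the sliding stop's jar-side face, 40 mm above the counter; axes as the rack's. The stop is a wooden paddle (100 mm wide, 12 mm thick) on a grey saddle riding on the rail (84 mm long, 46 mm wide); both tops 58 mm above the counter.
- carriage (a joint): Travel of the sliding stop in m, 0 to 0.16, growing as it moves towards the jars (rack -y). The paddle's face is at rack y = 0.12 minus this value. Unclamped it slides with about 2 N, plus the jars' friction (some 5 N in all).
- knob_grip (a point): Grip point of the red wing knob on the saddle: on its vertical axis, 87 mm above the counter, at rack x = -56 mm, 56 mm behind (rack +y) the paddle's jar-side face. The wing is an upright bar 64 mm long, 16 mm thick, 36 mm high (67 to 103 mm above the counter) on a black disc 38 mm across. Site x runs along the bar, y across it, z up.
- foot: Foot of the clamp screw, hidden in the saddle under the knob and turning with it. Tightening: clockwise from above. The knob starts loose by an unknown amount, between a quarter and a half turn; it turns freely (0.1 N m), stiffens as the foot meets the rail, and then comes to a firm stop, where it is fully tight (0.5 N m and more). It stays where left and does not rise.
- jar_small: Amber jar, yellow lid, 60 mm diameter, 85 mm tall, about 0.28 kg, loose. Origin at the centre of its underside, z up.
- jar_medium: Green jar, black lid, 66 mm diameter, 90 mm tall, about 0.33 kg, loose. Origin at the centre of its underside, z up.
- jar_large: Reddish-brown jar, red lid, 72 mm diameter, 95 mm tall, about 0.38 kg, loose. Origin at the centre of its underside, z up. The order of the jars in the rack varies.
- bowl: White bowl, 116 mm across, 60 mm high, loose bystander beside the rack. Origin at the centre of its underside.
- mug: Blue mug, 80 mm across, 90 mm high, loose bystander beside the rack. Origin at the centre of its underside.
- spatula: Wooden-handled spatula lying on the counter beyond the rack; loose bystander. Origin at its middle.
Not all that is in view belongs to the job. Of the things that look like the jar_small, take the one that is farthest to the robot's right at the start. Of the things like the jar_large, leave any that is purple; of the rest the smaller one is meant.

How it is judged:
On the way:
1. with the clamp still loose, the stop has closed the jars up into a tight row (all gaps together under about 5 mm) (value of joint carriage above 0.117 m and contact force between foot and anything else below 5 N), for 0.1 s.
At the end, for the whole second after the job is handed in: The stop holds the three jars in one tight row against the fixed end (stop travel over 116.5 mm: gaps under about 5.5 mm in all), the jars upright within 0.1 rad and at rest in the lane, the clamp foot pressing with over 25 N (within 0.2 rad of the knob's firm stop) (value of joint carriage above 0.1165 m and contact force between foot and anything else above 25 N and velocity of joint carriage below 0.005 m/s and angle between each of jar_small, jar_medium, jar_large's own z axis and vertical below 0.1 rad and z of each of jar_small, jar_medium, jar_large in the frame of rack below 0.01 m and x of jar_small in the frame of rack between -0.03 and 0.03 m and y of each of jar_small, jar_medium, jar_large in the frame of rack above -0.2 m and y of each of jar_small, jar_medium, jar_large in the frame of stop_face below 0 m and x of jar_medium in the frame of rack between -0.03 and 0.03 m and x of jar_large in the frame of rack between -0.03 and 0.03 m and linear speed of each of jar_small, jar_medium, jar_large below 0.01 m/s); the robot touches nothing.
It fails at once if bystanders disturbed (moved over 20 mm) (distance of any of bowl, mug, spatula from where it was at the start of the episode above 0.02 m).
It fails at once if a jar tipped (angle between any of jar_small, jar_medium, jar_large's own z axis and vertical above 0.5 rad).
It also fails if it takes over 64 s, if anything falls off the work surface, if the arm or the gripper's body presses on something with over 40 N, if the wrist force passes 120 N, or if a joint passes its speed limit or range.

## Working session

There is one attempt and no reset: what is moved stays moved. The work goes in short steps, Python scripts to look and compute and a tool call to move; the robot and the scene stay as the last step left them, time stands still between calls to the robot, and variables do not carry over. Pictures are saved under pics/ and viewed, at most 10 in all, crops included, and the job is handed in when it is done.

Besides the shell and the picture viewer there is one more tool, called after ">>>" in YAML: its name, and indented under it one key for each argument. carry_out: Moves the arm, as the interface text tells. Its arguments: {"type":"object","properties":{"xyz":{"type":"array","items":{"type":"array","items":{"type":"number"}}},"dr":{"type":"array","items":{"type":"array","items":{"type":"number"}}},"grip":{"type":"number"},"force":{"type":"number"}},"required":["xyz","dr"]}

```bash
mkdir -p pics; python3 - <<'E'
from rig import *
import cv2,numpy as np
for n in("top","side"):
    cv2.imwrite(f"pics/{n}0.png",capture(n)[:,:,::-1]); c=calibration(n); print(n,np.round(c["mtx"],1).tolist(),np.round(c["extrinsics"],3).tolist())
s=get_state();print(s["time_s"],s["ee_pos"],s["orientation"],s["finger_gap"])
E
```

```text
top [[624.1, 0.0, 316.3], [0.0, 624.1, 235.3], [0.0, 0.0, 1.0]] [[0.091, -0.996, 0.0, -0.041], [-0.974, -0.089, -0.207, 0.547], [0.206, 0.019, -0.978, 1.235], [0.0, 0.0, 0.0, 1.0]]
side [[515.0, 0.0, 310.7], [0.0, 515.0, 238.4], [0.0, 0.0, 1.0]] [[0.806, -0.592, -0.007, -0.42], [-0.461, -0.62, -0.634, 0.289], [0.371, 0.514, -0.773, 1.161], [0.0, 0.0, 0.0, 1.0]]
0.1 [0.21405803 0.61321217 0.22155434] [-3.13984226e+00  8.40758962e-05  2.80584328e+00] 0.08661139678261999
```

View pics/top0.png

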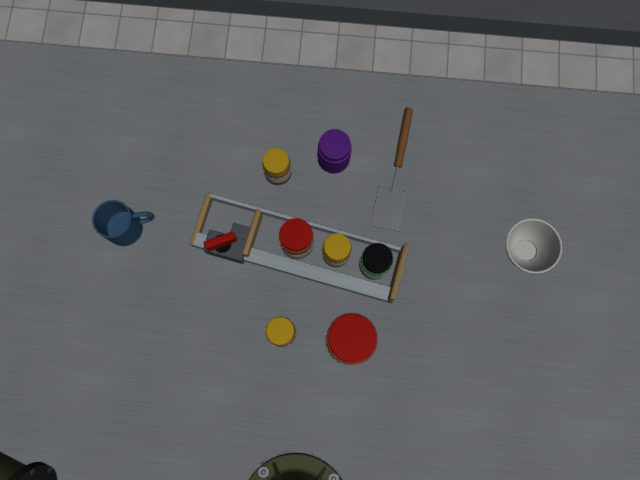

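View pics/side0.png

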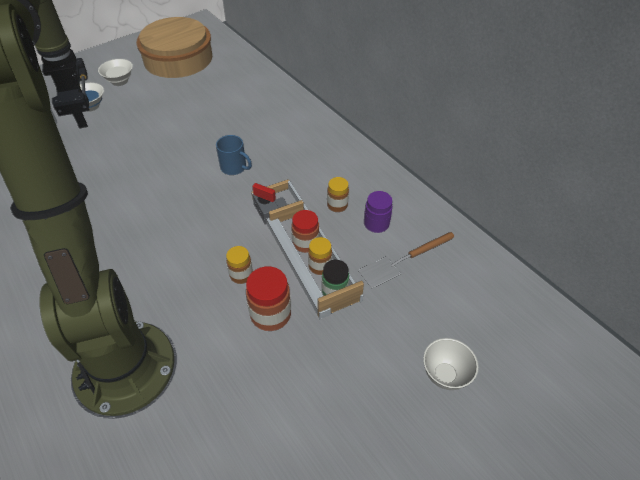

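Candidates, top view:
- **Yellow-lid jars:** (277,163), (281,331) and (337,248). The last is farthest to the robot's right (image right) and stands in the rack, so it is jar_small.
- **Large-type jars:** purple (334,148) is excluded. Of the red lids at (352,338) and (296,236), the smaller one, at (296,236) in the rack, is meant.

I'll confirm this in a crop and measure the rack.

```bash
cat > h.py <<'E'
from rig import *
import cv2,numpy as np
def ray(n,uv,z):
    c=calibration(n);K,E=np.array(c["mtx"]),np.array(c["extrinsics"]);R,t=E[:3,:3],E[:3,3]
    o=-R.T@t;d=R.T@np.linalg.solve(K,[uv[0],uv[1],1]);return o+d*(z-o[2])/d[2]
def blobs(img,lo,hi,amin=60):
    h=cv2.cvtColor(img,cv2.COLOR_RGB2HSV);m=cv2.inRange(h,np.array(lo),np.array(hi))
    cs,_=cv2.findContours(m,cv2.RETR_EXTERNAL,cv2.CHAIN_APPROX_NONE)
    return [(cv2.minAreaRect(c),cv2.contourArea(c)) for c in cs if cv2.contourArea(c)>amin]
E
python3 - <<'E'
from h import *
t=capture("top")
cv2.imwrite("pics/c1.png",cv2.resize(t[185:310,180:420],None,fx=3.3,fy=3.3,interpolation=cv2.INTER_CUBIC)[:,:,::-1])
for nm,n,lo,hi,z in [("red","top",(0,150,60),(5,255,255),.103),("wood","top",(8,70,90),(19,200,255),.058),("rail","top",(85,0,150),(130,60,255),.03)]:
    for r,a in blobs(t,lo,hi):
        if 180<r[0][0]<420 and 185<r[0][1]<310:
            print(nm,a,np.round(r[0],1),np.round(r[1],1),round(r[2],1),"box",[np.round(ray(n,p,z)[:2],4).tolist() for p in cv2.boxPoints(r)])
E
```

```text
red 290.0 [219.7 241.1] [10.8 31.6] 71.6 box [[0.5068, 0.2311], [0.5325, 0.1739], [0.5124, 0.1647], [0.4869, 0.2217]]
red 797.5 [295.8 234.3] [32.5 31.8] 45.0 box [[0.5336, 0.0937], [0.5838, 0.0535], [0.5408, 0.0031], [0.4914, 0.0434]]
wood 219.5 [399.5 271.1] [ 4.9 56.3] 14.7 box [[0.433, -0.1521], [0.548, -0.1741], [0.5462, -0.1841], [0.4314, -0.1619]]
wood 190.0 [251.4 232. ] [ 5.3 46.5] 17.5 box [[0.4967, 0.1573], [0.5927, 0.139], [0.5903, 0.1282], [0.4943, 0.1466]]
wood 199.5 [200.4 218.8] [ 5.1 53.8] 18.4 box [[0.5073, 0.2672], [0.6189, 0.2461], [0.6163, 0.2357], [0.5049, 0.2569]]
```

View pics/c1.png

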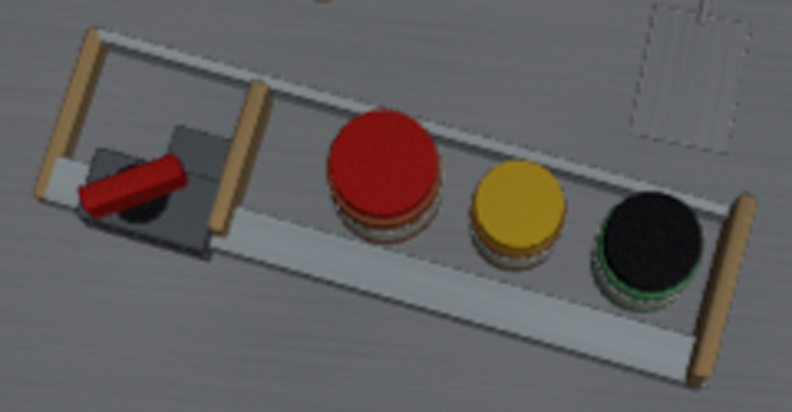

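```bash
python3 - <<'E'
from h import *
from scipy.optimize import least_squares
t=capture("top");s=capture("side")
a=np.radians(-10.8);ex=np.array([np.cos(a),np.sin(a)]);ey=np.array([-ex[1],ex[0]])
C=calibration("top");E=np.array(C["extrinsics"]);print("cam",-E[:3,:3].T@E[:3,3])
h=cv2.cvtColor(t,cv2.COLOR_RGB2HSV)
print("V red patch\n",h[232:252,204:238,2][::1,::2]*(h[232:252,204:238,1]>150)[::1,::2])
for nm,px,z in [("end",(399.5,271.1),.075),("far",(200.4,218.8),.075),("paddle",(251.4,232),.058),("rail mid L",(245.5,258),.03),("rail near R corner",(388.5,299),.03),("rail far R corner",(391.5,288),.03)]:
    p=ray("top",px,z)[:2];print(nm,np.round(p,4),"along",round(p@ex,4),round(p@ey,4))
b=[r for r,A in blobs(s,(0,150,60),(5,255,255),30) if r[0][1]<205 and r[0][0]<280]
print("side",b)
def mid(n,uv): 
    p0,p1=ray(n,uv,0),ray(n,uv,.2);return p0,(p1-p0)/np.linalg.norm(p1-p0)
if b:
    p,u=mid("top",(219.7,241.1));q,v=mid("side",b[0][0])
    st=np.linalg.lstsq(np.c_[u,-v],q-p,rcond=None)[0];print("tri",p+u*st[0],q+v*st[1])
E
```

```text
cam [ 0.2823219  -0.01562319  1.3217642 ]
V red patch
 [[  0   0   0   0   0   0   0   0   0   0   0   0   0  99 112   0   0]
 [  0   0   0   0   0   0   0   0   0   0   0   0 103 121 118   0   0]
 [  0   0   0   0   0   0   0   0   0   0  87 113 119 120 120  75   0]
 [  0   0   0   0   0   0   0   0  52 104 118 120 120 122 121 100   0]
 [  0   0   0   0   0   0   0  75 107 122 120 121 122 123 124 105   0]
 [  0   0   0   0   0   0  78 117 120 121 122 123 124 124 125 110   0]
 [  0   0   0   0   0 106 121 121 121 123 123 124 125 126 117 101   0]
 [  0   0   0  88 111 121 121 123 123 124 125 125 122 118  82  79  73]
 [  0   0  95 119 121 122 123 124 126 126 126 121 108  77  77  77   0]
 [  0 105 123 122 123 123 125 125 127 126 117  93  78  78  77  75   0]
 [109 122 122 123 125 125 126 127 122 115  80  78  76  74  75   0   0]
 [110 123 124 126 125 127 127 121 106  76  78  76  73  64   0   0   0]
 [105 125 126 126 127 125 119  88  79  77  77  69  51   0   0   0   0]
 [  0 127 127 127 123 113  80  78  76  75  70  35   0   0   0   0   0]
 [  0 128 129 117 103  76  77  77  71  61  35   0   0   0   0   0   0]
 [  0 125 119  84  80  77  75  69  39   0   0   0   0   0   0   0   0]
 [  0 102  79  80  78  75  66  35   0   0   0   0   0   0   0   0   0]
 [  0   0  78  76  75   0   0   0   0   0   0   0   0   0   0   0   0]
 [  0   0  74  75   0   0   0   0   0   0   0   0   0   0   0   0   0]
 [  0   0   0   0   0   0   0   0   0   0   0   0   0   0   0   0   0]]
end [ 0.4864 -0.166 ] along 0.5089 -0.0719
far [0.5576 0.248 ] along 0.5013 0.3481
paddle [0.543  0.1427] along 0.5067 0.242
rail mid L [0.4922 0.1523] along 0.4549 0.2419
rail near R corner [ 0.4334 -0.1524] along 0.4543 -0.0685
rail far R corner [ 0.4568 -0.1571] along 0.4782 -0.0687
side [((263.5, 192.00001525878906), (24.57863998413086, 11.587074279785156), 20.556041717529297)]
tri [0.51337624 0.20144221 0.08278046] [0.5124168  0.20183783 0.08267085]
```

```bash
python3 - <<'E'
from h import *
t=capture("top")
for r,A in blobs(t,(0,150,95),(5,255,255)):
    if r[0][0]<250 and 220<r[0][1]<260:
        P=[ray("top",p,.103)[:2] for p in cv2.boxPoints(r)]
        print(r,np.round(P,4).tolist(),"ctr",np.mean(P,0))
        for i in(0,1): d=P[i+1]-P[i];print(np.linalg.norm(d),np.degrees(np.arctan2(d[1],d[0])))
f,e,p=[ray("top",q,z)[:2] for q,z in [((200.4,218.8),.075),((399.5,271.1),.075),((251.4,232),.058)]]
d=f-e;yaw=np.arctan2(d[1],d[0])-np.pi/2;ex=np.array([np.cos(yaw),np.sin(yaw)]);ey=np.array([-ex[1],ex[0]])
print("yaw",np.degrees(yaw),"len",np.linalg.norm(d))
M=(f+e)/2;print("mid",M,"paddle mid y from mid",(p-M)@ey,"paddle x",(p-M)@ex,"plate mids y",(e-M)@ey)
print("ex,ey",ex,ey,"knob pred (paddle +50y)",p+.05*ey)
E
```

```text
((219.04742431640625, 239.75546264648438), (7.0911688804626465, 31.35492706298828), 70.01689147949219) [[0.5052, 0.2306], [0.5323, 0.1748], [0.5192, 0.1684], [0.4923, 0.2241]] ctr [0.5122335  0.19948244]
0.062045621267510766 -64.1897434627595
0.014565546598209281 -153.84656393317715
yaw -9.761746162649024 len 0.42002315066851437
mid [0.52200381 0.04101237] paddle mid y from mid 0.10381741940035141 paddle x 0.0034905697332252308 plate mids y -0.21001157533425718
ex,ey [ 0.98552132 -0.16955155] [0.16955155 0.98552132] knob pred (paddle +50y) [0.55152382 0.19201088]
```

Confirmed by the crop: the rack holds the large red lid, small yellow lid and medium black lid. The plates are 420 mm apart, and the paddle face at about 0.098 in the rack gives about 22 mm of travel so far. The knob is at (0.512, 0.199) with its bar at -64°, at a size of 62x15 mm and a rack offset of 56 mm as given. Next I move above it.

>>> carry_out:
  xyz:
    - [0.15,-0.2,0]
    - [0.45,-0.6,0]
    - [0.9,-1.2,0]
    - [1.4,-1.95,0]
    - [1.95,-2.7,0]
    - [2.45,-3.4,0]
    - [3.0,-4.15,0]
    - [3.5,-4.85,0]
    - [4.0,-5.6,0]
    - [4.55,-6.3,0]
    - [5.05,-7.0,0]
    - [5.6,-7.75,0]
    - [6.1,-8.45,0]
    - [6.55,-9.1,0]
    - [6.95,-9.6,0]
    - [7.25,-10.05,0]
    - [7.45,-10.34,0]
    - [7.45,-10.34,0]
    - [7.45,-10.34,0]
  dr:
    - [0,0,-0.15]
    - [0,0,-0.45]
    - [0,0,-0.9]
    - [0,0,-1.4]
    - [0,0,-1.95]
    - [0,0,-2.45]
    - [0,0,-3.0]
    - [0,0,-3.5]
    - [0,0,-4.0]
    - [0,0,-4.55]
    - [0,0,-5.05]
    - [0,0,-5.6]
    - [0,0,-6.1]
    - [0,0,-6.55]
    - [0,0,-6.95]
    - [0,0,-7.25]
    - [0,0,-7.5]
    - [0,0,-7.5]
    - [0,0,-7.5]
  grip: 50
  force: 20

```text
time_s: 1.88
ee_pos: [0.5119, 0.2004, 0.2225]
orientation: [-3.141, -0.001, 2.02]
contact_force: [-0.4, 0.3, 0.7]
finger_gap: 0.0501
finger_force: 0.0
```

>>> carry_out:
  xyz:
    - [0,0,-0.4]
    - [0,0,-1.0]
    - [0,0,-1.7]
    - [0,0,-2.4]
    - [0,0,-3.0]
    - [0,0,-3.4]
    - [0,0,-3.65]
    - [0,0,-3.73]
    - [0,0,-3.73]
  dr:
    - [0,0,0]
    - [0,0,0]
    - [0,0,0]
    - [0,0,0]
    - [0,0,0]
    - [0,0,0]
    - [0,0,0]
    - [0,0,0]
    - [0,0,0]

```text
time_s: 2.63
ee_pos: [0.5114, 0.2013, 0.073]
orientation: [-3.141, -0.0, 2.023]
contact_force: [-0.0, 0.2, 0.2]
finger_gap: 0.0499
finger_force: 0.0
```

>>> carry_out:
  xyz:
    - [0,0,0]
    - [0,0,0]
    - [0,0,0]
    - [0,0,0]
    - [0,0,0]
    - [0,0,0]
    - [0,0,0]
    - [0,0,0]
  dr:
    - [0,0,0]
    - [0,0,0]
    - [0,0,0]
    - [0,0,0]
    - [0,0,0]
    - [0,0,0]
    - [0,0,0]
    - [0,0,0]
  grip: 5
  force: 25

```text
time_s: 3.3
ee_pos: [0.512, 0.2001, 0.0737]
orientation: [-3.141, -0.0, 2.02]
contact_force: [-1.7, -0.7, 2.4]
finger_gap: 0.0158
finger_force: 25.0
```

```bash
python3 - <<'E'
from h import *
t=capture("top");s=capture("side")
a=cv2.resize(t[180:310,180:420],None,fx=2.2,fy=2.2);b=cv2.resize(s[130:330,200:400],None,fx=1.3,fy=1.43)
cv2.imwrite("pics/c2.png",np.hstack([a,b[:a.shape[0]]])[:,:,::-1])
st=get_state();print(st["joints"],st["contact_force"],st["moment"])
E
```

```text
[-0.71312206  0.23766178  0.32915264  1.88450033 -0.08886272  1.03378664
  0.10269338] [-2.24221692 -0.28436704  3.94100191] [-0.20309815  0.5249833   0.03759518]
```

View pics/c2.png

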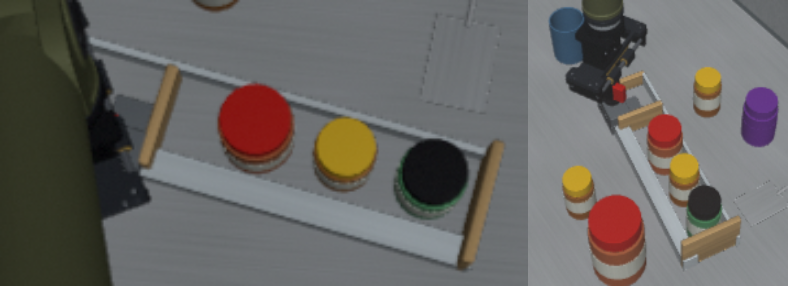

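The grasp is good: the gap is 15.8 mm, the bar's thickness. Now I push along rack -y, slowly.

>>> carry_out:
  xyz:
    - [-0.01,-0.05,0]
    - [-0.02,-0.12,0]
    - [-0.04,-0.22,0]
    - [-0.06,-0.33,0]
    - [-0.08,-0.44,0]
    - [-0.1,-0.55,0]
    - [-0.115,-0.66,0]
    - [-0.135,-0.78,0]
    - [-0.155,-0.9,0]
    - [-0.175,-1.02,0]
    - [-0.2,-1.14,0]
    - [-0.22,-1.26,0]
    - [-0.24,-1.38,0]
    - [-0.26,-1.5,0]
    - [-0.28,-1.62,0]
    - [-0.3,-1.74,0]
    - [-0.32,-1.86,0]
    - [-0.335,-1.95,0]
    - [-0.35,-2.02,0]
    - [-0.36,-2.07,0]
  dr:
    - [0,0,0]
    - [0,0,0]
    - [0,0,0]
    - [0,0,0]
    - [0,0,0]
    - [0,0,0]
    - [0,0,0]
    - [0,0,0]
    - [0,0,0]
    - [0,0,0]
    - [0,0,0]
    - [0,0,0]
    - [0,0,0]
    - [0,0,0]
    - [0,0,0]
    - [0,0,0]
    - [0,0,0]
    - [0,0,0]
    - [0,0,0]
    - [0,0,0]

```text
time_s: 5.07
ee_pos: [0.4965, 0.1187, 0.0736]
orientation: [-3.141, -0.003, 2.021]
contact_force: [-3.8, 6.6, 6.1]
finger_gap: 0.016
finger_force: 25.0
```

```bash
python3 - <<'E'
from h import *
t=capture("top");s=capture("side")
a=cv2.resize(t[180:310,180:420],None,fx=2.2,fy=2.2);b=cv2.resize(s[130:330,200:400],None,fx=1.3,fy=1.43)
cv2.imwrite("pics/c3.png",np.hstack([a,b[:a.shape[0]]])[:,:,::-1])
st=get_state();print(st["ee_pos"],st["orientation"],st["joints"],st["contact_force"],st["moment"])
E
```

```text
[0.49644267 0.11825418 0.07363381] [-3.14044799e+00 -2.77892213e-03  2.02063035e+00] [-0.6343364   0.1588592   0.37883509  1.97756539 -0.07170579  1.0190637
  0.22773126] [-5.31113332  4.47855415  7.53488952] [ 0.9360373   1.15661785 -0.00912252]
```

View pics/c3.png

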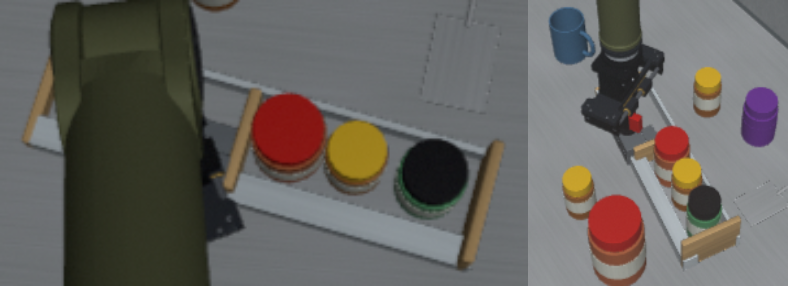

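The picture shows the paddle pushing the red-lid jar at (288,135) up to the yellow-lid jar at (357,155). There is still a gap before the black-lid jar at (433,177), and all are upright. About 17 mm remain.

>>> carry_out:
  xyz:
    - [-0.005,-0.04,0]
    - [-0.015,-0.09,0]
    - [-0.025,-0.14,0]
    - [-0.035,-0.19,0]
    - [-0.04,-0.24,0]
    - [-0.05,-0.28,0]
    - [-0.055,-0.32,0]
    - [-0.055,-0.32,0]
    - [-0.055,-0.32,0]
  dr:
    - [0,0,0]
    - [0,0,0]
    - [0,0,0]
    - [0,0,0]
    - [0,0,0]
    - [0,0,0]
    - [0,0,0]
    - [0,0,0]
    - [0,0,0]

```text
time_s: 5.92
ee_pos: [0.4942, 0.1067, 0.0736]
orientation: [-3.141, -0.004, 2.021]
contact_force: [-5.2, 6.8, 6.7]
finger_gap: 0.0159
finger_force: 25.0
```

>>> carry_out:
  xyz:
    - [-0.01,-0.03,0]
    - [-0.01,-0.06,0]
    - [-0.02,-0.09,0]
    - [-0.02,-0.1,0]
    - [-0.02,-0.1,0]
  dr:
    - [0,0,0]
    - [0,0,0]
    - [0,0,0]
    - [0,0,0]
    - [0,0,0]

```text
time_s: 6.33
ee_pos: [0.4935, 0.103, 0.0736]
orientation: [-3.141, -0.004, 2.021]
contact_force: [-5.4, 7.9, 6.2]
finger_gap: 0.016
finger_force: 25.0
```

>>> carry_out:
  xyz:
    - [-0.01,-0.03,0]
    - [-0.01,-0.05,0]
    - [-0.01,-0.07,0]
    - [-0.01,-0.07,0]
  dr:
    - [0,0,0]
    - [0,0,0]
    - [0,0,0]
    - [0,0,0]

```text
time_s: 6.67
ee_pos: [0.493, 0.1003, 0.0736]
orientation: [-3.141, -0.004, 2.022]
contact_force: [-5.0, 9.4, 6.7]
finger_gap: 0.0158
finger_force: 25.0
```

>>> carry_out:
  xyz:
    - [-0.01,-0.03,0]
    - [-0.01,-0.05,0]
    - [-0.01,-0.07,0]
    - [-0.01,-0.07,0]
  dr:
    - [0,0,0]
    - [0,0,0]
    - [0,0,0]
    - [0,0,0]

```text
time_s: 7.0
ee_pos: [0.4925, 0.0975, 0.0736]
orientation: [-3.141, -0.005, 2.022]
contact_force: [-5.9, 7.2, 6.5]
finger_gap: 0.0158
finger_force: 25.0
```

```bash
python3 - <<'E'
from h import *
t=capture("top");s=capture("side")
a=cv2.resize(t[180:310,180:420],None,fx=2.2,fy=2.2);b=cv2.resize(s[200:330,240:370],None,fx=2.0,fy=2.2)
cv2.imwrite("pics/c4.png",np.hstack([a,b[:a.shape[0]]])[:,:,::-1])
st=get_state();print(st["ee_pos"],st["joints"][6],st["contact_force"],st["moment"])
E
```

```text
[0.49247046 0.09753418 0.07361845] 0.2647934912861833 [-6.30504884  8.0239121   6.9764842 ] [ 1.67317274  1.29442474 -0.04431671]
```

View pics/c4.png

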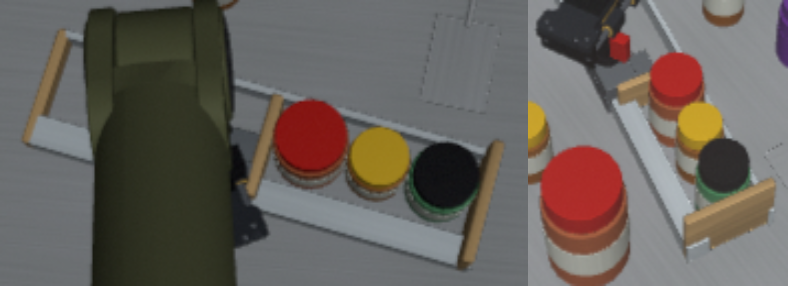

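The jars are touching each other and upright, with a small gap left at the plate. I keep pushing until the force rises.

>>> carry_out:
  xyz:
    - [-0.01,-0.03,0]
    - [-0.01,-0.05,0]
    - [-0.01,-0.07,0]
    - [-0.01,-0.07,0]
  dr:
    - [0,0,0]
    - [0,0,0]
    - [0,0,0]
    - [0,0,0]

```text
time_s: 7.43
ee_pos: [0.4923, 0.0967, 0.0737]
orientation: [3.14, -0.006, 2.022]
contact_force: [-4.7, 12.0, 5.8]
finger_gap: 0.0159
finger_force: 25.0
```

>>> carry_out:
  xyz:
    - [-0.01,-0.03,0]
    - [-0.01,-0.05,0]
    - [-0.01,-0.05,0]
  dr:
    - [0,0,0]
    - [0,0,0]
    - [0,0,0]

```text
time_s: 7.68
ee_pos: [0.4923, 0.0966, 0.0737]
orientation: [3.138, -0.008, 2.023]
contact_force: [-3.4, 15.9, 2.9]
finger_gap: 0.0159
finger_force: 25.0
```

```bash
cat > m.py <<'E'
from h import *
t=capture("top")
ey=np.array([.1696,.9855]);ex=np.array([.9855,-.1696])
o=np.array([.52200381,.04101237])+.016*ex
for r,A in blobs(t,(8,70,90),(19,200,255)):
    if 180<r[0][0]<420 and 185<r[0][1]<310:
        for z in(.058,.075): p=ray("top",r[0],z)[:2];print("wood",np.round(r[0],1),z,np.round([(p-o)@ex,(p-o)@ey],4))
st=get_state();print(st["ee_pos"],st["contact_force"],st["joints"][6])
E
python3 m.py
```

```text
wood [399.3 271.3] 0.058 [-0.0134 -0.2113]
wood [399.3 271.3] 0.075 [-0.0165 -0.2097]
wood [301.1 245.8] 0.058 [-0.0141 -0.0034]
wood [301.1 245.8] 0.075 [-0.0172 -0.0047]
wood [200.4 218.8] 0.058 [-0.0129  0.2142]
wood [200.4 218.8] 0.075 [-0.016  0.21 ]
[0.49224608 0.09656982 0.0736501 ] [-3.54514525 16.06741746  3.10611739] 0.2728044334050928
```

The row is tight: motion has stopped, the force has risen to 16 N, and travel is about 0.12 m or more. Now I grip harder and turn clockwise.

>>> carry_out:
  xyz:
    - [0,0,0]
    - [0,0,0]
    - [0,0,0]
    - [0,0,0]
    - [0,0,0]
    - [0,0,0]
    - [0,0,0]
    - [0,0,0]
    - [0,0,0]
    - [0,0,0]
    - [0,0,0]
  dr:
    - [0,0,0]
    - [0,0,0]
    - [0,0,-0.5]
    - [0,0,-1.2]
    - [0,0,-2]
    - [0,0,-2.8]
    - [0,0,-3.6]
    - [0,0,-4.4]
    - [0,0,-5]
    - [0,0,-5]
    - [0,0,-5]
  force: 60

```text
time_s: 8.65
ee_pos: [0.4925, 0.0966, 0.0737]
orientation: [-3.141, -0.008, 1.5]
contact_force: [-2.7, 15.2, 2.9]
finger_gap: 0.0154
finger_force: 60.0
```

```bash
python3 -c "
from rig import *
s=get_state();print(s['ee_pos'],s['orientation'],s['joints'],s['contact_force'],s['moment'],s['finger_gap'])"
```

```text
[0.49247365 0.09656445 0.07368765] [-3.14100193 -0.00818085  1.49967645] [-0.64788399  0.13977868  0.43648505  2.00148182 -0.07893548  1.01294453
 -0.2445212 ] [-2.71614642 15.20614601  2.85128341] [ 3.21963723  0.65483752 -0.0773591 ] 0.015443238877339267
```

>>> carry_out:
  xyz:
    - [0,0,0]
    - [0,0,0]
    - [0,0,0]
    - [0,0,0]
    - [0,0,0]
    - [0,0,0]
    - [0,0,0]
    - [0,0,0]
    - [0,0,0]
    - [0,0,0]
    - [0,0,0]
    - [0,0,0]
  dr:
    - [0,0,-0.5]
    - [0,0,-1.2]
    - [0,0,-2]
    - [0,0,-2.8]
    - [0,0,-3.6]
    - [0,0,-4.4]
    - [0,0,-5.2]
    - [0,0,-6]
    - [0,0,-6.8]
    - [0,0,-7.5]
    - [0,0,-8]
    - [0,0,-8]

```text
time_s: 9.65
ee_pos: [0.4927, 0.0965, 0.0737]
orientation: [-3.135, -0.005, 0.66]
contact_force: [-1.9, 15.2, 1.7]
finger_gap: 0.0155
finger_force: 60.0
```

```bash
python3 -c "
from rig import *
s=get_state();print(s['ee_pos'],s['orientation'],s['joints'],s['contact_force'],s['moment'],s['finger_gap'])"
```

```text
[0.49267611 0.09645086 0.07370787] [-3.13542719 -0.00517491  0.6599098 ] [-0.71299239  0.14289093  0.50728669  2.00334972 -0.0908365   1.01301863
 -1.07288401] [-1.9451411  15.15965031  1.67683428] [ 3.18542339  0.64442959 -0.04449036] 0.015540627244716543
```

>>> carry_out:
  xyz:
    - [0,0,0]
    - [0,0,0]
    - [0,0,0]
    - [0,0,0]
    - [0,0,0]
    - [0,0,0]
    - [0,0,0]
  dr:
    - [0,0,-0.5]
    - [0,0,-1]
    - [0,0,-1.5]
    - [0,0,-2]
    - [0,0,-2.5]
    - [0,0,-3]
    - [0,0,-3]

```text
time_s: 10.23
ee_pos: [0.4927, 0.0964, 0.0737]
orientation: [-3.134, -0.003, 0.346]
contact_force: [-2.4, 14.8, 1.9]
finger_gap: 0.0159
finger_force: 60.0
```

```bash
python3 -c "
from rig import *
s=get_state();print(s['ee_pos'],s['orientation'],s['joints'][6],s['contact_force'],s['moment'],s['finger_gap'])"
```

```text
[0.49269333 0.09636605 0.07371755] [-3.13424622e+00 -2.95890205e-03  3.45916457e-01] -1.3822773905552326 [-2.38296543 14.84985034  1.85731807] [ 3.10094006  0.66120341 -0.06331833] 0.015855528632620915
```

>>> carry_out:
  xyz:
    - [0,0,0]
    - [0,0,0]
    - [0,0,0]
    - [0,0,0]
    - [0,0,0]
    - [0,0,0]
    - [0,0,0]
  dr:
    - [0,0,-0.5]
    - [0,0,-1]
    - [0,0,-1.5]
    - [0,0,-2]
    - [0,0,-2.5]
    - [0,0,-3]
    - [0,0,-3]

```text
time_s: 10.82
ee_pos: [0.4927, 0.0963, 0.0738]
orientation: [-3.134, -0.0, 0.032]
contact_force: [-2.9, 14.6, 3.2]
finger_gap: 0.0157
finger_force: 60.0
```

```bash
python3 -c "
from rig import *
s=get_state();print(s['ee_pos'],s['orientation'],s['joints'][6],s['contact_force'],s['moment'],s['finger_gap'])"
```

```text
[0.49271443 0.09625689 0.07383527] [-3.13373481e+00 -4.99356768e-04  3.18411967e-02] -1.691415776365107 [-2.87494429 14.58939636  3.16992397] [ 3.07160154  0.72343708 -0.06353679] 0.01574540019603126
```

>>> carry_out:
  xyz:
    - [0,0,0]
    - [0,0,0]
    - [0,0,0]
    - [0,0,0]
    - [0,0,0]
    - [0,0,0]
    - [0,0,0]
    - [0,0,0]
  dr:
    - [0,0,-0.5]
    - [0,0,-1]
    - [0,0,-1.5]
    - [0,0,-2]
    - [0,0,-2.5]
    - [0,0,-3]
    - [0,0,-3.5]
    - [0,0,-3.5]

```text
time_s: 11.48
ee_pos: [0.4925, 0.0962, 0.0739]
orientation: [-3.135, 0.002, -0.33]
contact_force: [-3.9, 13.2, 5.6]
finger_gap: 0.0161
finger_force: 60.0
```

```bash
python3 -c "
from rig import *
s=get_state();print(s['ee_pos'],s['orientation'],s['joints'][6],s['contact_force'],s['moment'],s['finger_gap'])"
```

```text
[0.49251298 0.09622807 0.0739321 ] [-3.13538757e+00  2.36183402e-03 -3.30270762e-01] -2.0492361404458124 [-3.85673526 13.21294039  5.59270757] [3.01845046 0.94609362 1.25725726] 0.01605216083408001
```

>>> carry_out:
  xyz:
    - [0,0,0]
    - [0,0,0]
    - [0,0,0]
    - [0,0,0]
    - [0,0,0]
    - [0,0,0]
    - [0,0,0]
    - [0,0,0]
  dr:
    - [0,0,-0.5]
    - [0,0,-1]
    - [0,0,-1.5]
    - [0,0,-2]
    - [0,0,-2.5]
    - [0,0,-3]
    - [0,0,-3.5]
    - [0,0,-3.5]

```text
time_s: 12.15
ee_pos: [0.4915, 0.0966, 0.074]
orientation: [-3.139, 0.005, -0.689]
contact_force: [-6.3, 14.4, 8.6]
finger_gap: 0.0219
finger_force: 95.5
```

```bash
python3 -c "
from rig import *
s=get_state();print(s['ee_pos'],s['orientation'],s['joints'][6],s['contact_force'],s['moment'],s['finger_gap'])"
```

```text
[0.49146231 0.09661144 0.07404057] [-3.13928855  0.00490778 -0.68882021] -2.404840808498649 [-6.34691467 14.42853545  8.62209848] [2.88582881 1.64426858 3.33516636] 0.02190589334528679
```

The moment rose to 1.3 N m and then 3.3 N m, and the pads began to wedge on the bar, so the firm stop is reached at yaw of about -0.35. I ease the twist while still keeping a tightening torque.

>>> carry_out:
  xyz:
    - [0,0,0]
    - [0,0,0]
    - [0,0,0]
    - [0,0,0]
    - [0,0,0]
  dr:
    - [0,0,0.7]
    - [0,0,1.4]
    - [0,0,2.1]
    - [0,0,2.8]
    - [0,0,2.8]

```text
time_s: 12.57
ee_pos: [0.4925, 0.0963, 0.0739]
orientation: [-3.135, 0.003, -0.401]
contact_force: [-4.6, 15.1, 5.3]
finger_gap: 0.0175
finger_force: 56.9
```

```bash
python3 -c "
from rig import *
s=get_state();print(s['ee_pos'],s['orientation'],s['joints'][6],s['contact_force'],s['moment'],s['finger_gap'])"
```

```text
[0.49250315 0.09629162 0.07390537] [-3.13471877e+00  3.08367458e-03 -4.00658343e-01] -2.1175299959380145 [-4.55837342 15.0813373   5.3023855 ] [3.211903   0.88602812 0.64818909] 0.017533633080140717
```

>>> carry_out:
  xyz:
    - [0,0,0]
    - [0,0,0]
    - [0,0,0]
    - [0,0,0]
    - [0,0,0]
    - [0,0,0]
  dr:
    - [0,0,0]
    - [0,0,0]
    - [0,0,0]
    - [0,0,0]
    - [0,0,0]
    - [0,0,0]
  grip: 45

```text
time_s: 13.07
ee_pos: [0.4932, 0.0887, 0.0731]
orientation: [3.14, -0.0, -0.411]
contact_force: [0.9, -0.3, -0.8]
finger_gap: 0.0434
finger_force: 0.0
```

>>> carry_out:
  xyz:
    - [0,0,0.1]
    - [0,0,0.4]
    - [0,0,0.9]
    - [0,0,1.5]
    - [0,0,2.2]
    - [0,0,3]
    - [0,0,3.7]
    - [-0.3,0.7,4]
    - [-0.5,1.4,4]
    - [-0.6,2.1,4]
    - [-0.6,2.8,4]
    - [-0.6,3.5,4]
    - [-0.6,4.2,4]
    - [-0.6,4.8,4]
    - [-0.6,5.2,4]
    - [-0.6,5.2,4]
  dr:
    - [0,0,0]
    - [0,0,0]
    - [0,0,0]
    - [0,0,0]
    - [0,0,0]
    - [0,0,0]
    - [0,0,0]
    - [0,0,0]
    - [0,0,0]
    - [0,0,0]
    - [0,0,0]
    - [0,0,0]
    - [0,0,0]
    - [0,0,0]
    - [0,0,0]
    - [0,0,0]

```text
time_s: 14.4
ee_pos: [0.4682, 0.3021, 0.2337]
orientation: [-3.141, 0.0, -0.404]
contact_force: [-0.7, 1.0, -0.1]
finger_gap: 0.0451
finger_force: 0.0
```

```bash
python3 - <<'E'
exec(open("m.py").read())
for r,A in blobs(t,(0,150,95),(5,255,255)):
    if r[0][0]<300 and 220<r[0][1]<270:
        P=[ray("top",p,.103)[:2] for p in cv2.boxPoints(r)];d=P[1]-P[0];print(r,np.mean(P,0),np.degrees(np.arctan2(d[1],d[0])),np.linalg.norm(d))
s=capture("side")
a=cv2.resize(t[180:310,180:420],None,fx=2.2,fy=2.2);b=cv2.resize(s[200:330,240:370],None,fx=2.0,fy=2.2)
cv2.imwrite("pics/c5.png",np.hstack([a,b[:a.shape[0]]])[:,:,::-1])
E
```

```text
wood [399.3 271.3] 0.058 [-0.0134 -0.2113]
wood [399.3 271.3] 0.075 [-0.0165 -0.2098]
wood [299.9 245.6] 0.058 [-0.0143 -0.0009]
wood [299.9 245.6] 0.075 [-0.0174 -0.0022]
wood [200.4 218.8] 0.058 [-0.0129  0.2142]
wood [200.4 218.8] 0.075 [-0.016  0.21 ]
[0.46892187 0.29930933 0.23372115] [ 0.63000982  0.32273626 -0.63199636] -2.54971387476189
((269.2192077636719, 254.0821990966797), (7.490633964538574, 31.13294792175293), 20.556045532226562) [0.49257528 0.09685112] -14.211090151242708 0.062309266144898116
```

View pics/c5.png

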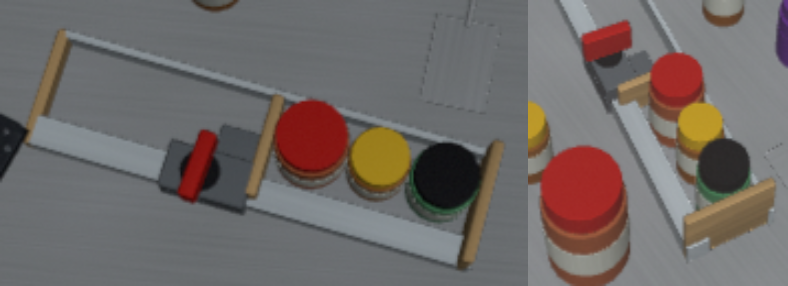

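The jars are in a tight, upright row, the bystanders are untouched and the gripper is clear. One finer check of the bar's angle against the stop.

```bash
python3 - <<'E'
from h import *
for f in ("pics/top0.png",None):
    t=cv2.imread(f)[:,:,::-1].copy() if f else capture("top")
    h=cv2.cvtColor(t,cv2.COLOR_RGB2HSV);m=cv2.inRange(h,np.array((0,150,95)),np.array((5,255,255)))
    m[:,:195]=0;m[:,279:]=0;m[:225]=0;m[275:]=0
    v,u=np.nonzero(m);P=np.array([ray("top",q,.103)[:2] for q in zip(u,v)])
    d=np.linalg.svd(P-P.mean(0))[2][0];print(len(P),P.mean(0),np.degrees(np.arctan2(d[1],d[0])))
s=get_state();print(s["time_s"],s["joint_vel"])
E
```

```text
224 [0.51218859 0.19959699] -64.17720053884824
233 [0.49238123 0.09678757] 165.8334745455709
14.55 [ 0.01149782 -0.00806791  0.01213197  0.0097796  -0.00249406 -0.00333041
  0.00199618]
```

```bash
python3 -c "
from rig import *
print(sign_off())"
```

```text
the job is handed in; nothing more can be done
None
```

I slid the stop until the three jars stood in a tight, upright row against the wooden end, turned the knob clockwise about 130° to its firm stop, backed the gripper clear and handed the job in at about 14.6 s; no verdict was returned.

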